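Put the washed boards up to dry

TASK

First clear the drip tray of the drying station: put the garlic bulb and the matchbox that lie on it into the green tub. Then take every serving board out of the rack and lean it on the tray against the upright white panel, foot edge down and a little way out from the panel so that it stands safely, side by side within the panel's length and square to it, each board resting on the panel itself. With all the boards up, press the drain treadle at the right end of the tray fully down to its stop, keep it there for about a second and let it come up again; do not let a board fall over and do not disturb the white-lidded jar, the orange pot and the tumbler standing by.

Things in the scene. Friction and masses are not known exactly. Their poses are not given: they have to be found in the camera images.
- station: drying station, fixed, place and turn vary. Origin on the worktop (z = 0) under the middle of the panel's front face; x points back through the panel, y along it, z up. Steel drip tray before the panel: floor x -125 to 0 mm, y -200 to 200, its top at z = 6; round front and ends a lip 5 mm thick, top at z = 14. The treadle stands on a grey base beyond the tray's -y end
- panel: upright white panel of the station, which the boards lean on; same origin and axes as the station: 400 mm long (y -200 to 200), top at z = 110 mm, 14 mm thick (x 0 to 14), round aluminium top rail. A wall cabinet hangs over the hob behind it, underside 0.64 m above the worktop (world x over 0.73 m, y over 0.23 m): keep the wrist clear of it
- treadle (a joint): spring treadle of the drain, hinged at its far edge along the station's y: 0 = up, grows as it is pressed, stop at 0.26 rad. The spring needs about 2 N to start and about 7 N at the stop when pressed at treadle_pad; it comes up by itself
- treadle_pad (a point): point on the treadle's top face where to press, 58 mm from the hinge towards the robot, on the plate's middle line (plate 84 mm long, 58 wide, 6 thick); about 44 mm above the worktop when up, 29 mm at the stop; z up out of the plate, y along the hinge, x away from the robot
- rack: grey rack with four slots, fixed to the worktop; its position and turn vary. Origin on the worktop under its middle; 100 mm along x, 230 mm along y. Slots at y = -90, -30, +30, +90 mm, each between two steel wire loops 60 mm high (14 mm apart in the clear, wire 5 mm); slot floor at z = 10 mm
- board_1_mid (a point): centre of serving board 1 (rectangular), 150 mm high, 70 wide, 10 thick, 160 g. Every board: x = through the thickness, y = along the width, z = up from foot edge to top edge; starts upright in a slot of the rack, faces across the slot; may be absent
- board_2_mid (a point): centre of serving board 2 (top edge a half round), 160 mm high, 70 mm wide, 10 mm thick; axes as board 1
- board_3_mid (a point): centre of serving board 3 (paddle with a handle at the top 34 mm wide and 50 mm long), 180 mm high, 70 mm wide, 10 mm thick; axes as board 1
- board_4_mid (a point): centre of serving board 4 (rectangular), 170 mm high, 70 mm wide, 10 mm thick; axes as board 1
- garlic_mid (a point): centre of the garlic bulb, about 53 mm across and 52 mm high, 22 to 40 g, can be gripped from any side; z up through its tip; starts lying on the drip tray
- matches_mid (a point): centre of the matchbox, 36 mm along x, 52 mm along y, 15 mm high, closed (it does not open); starts lying flat on the drip tray
- tub: open green tub, loose, 150 g; origin under its middle; outside at the rim 115 mm along x and 159 mm along y, 52 mm high; inside clear space 92 mm along x and 132 mm along y, floor 3 mm thick
- jar: bystander: jar with a white lid, 62 mm across, 98 mm high, origin under its middle
- pot: bystander: round orange jar with a pink lid, 77 mm across, 65 mm high, origin under its middle
- tumbler: bystander: steel tumbler, 71 mm across, 104 mm high, origin under its middle

How it is judged:
By the outcome, as a careful person would: the job done as asked, in the order asked, and still so for the second after the job is handed in, with the robot touching nothing.
Of board_1, board_2, board_3, board_4 only 3 to 4 are there at a start; the rules pass over those that are not, and their reading is None.
At some moment in a run one of garlic, matches may be knocked a few centimetres aside while the robot is not near it.
It also fails if it takes over 200 s, if anything falls off the work surface, if the arm or the gripper's body presses on something with over 40 N, if the wrist force passes 120 N, or if a joint passes its speed limit or range.

ROBOT

A 6-joint arm with a two-finger parallel gripper is mounted at the origin on a cart in front of the work surface, level with it; the furniture and walls round the work are solid. World frame = base frame: x ahead of the robot, y to its left, z up, the work surface at z = 0. Lengths are in m, angles in rad, forces in N, time in s.
With the tool pointing down it reaches from about 0.35 to 0.775 m from the base axis. Payload 7.3 kg.
Tool frame: the origin (TCP) lies between the finger pads; the fingertips stand tips_ahead ahead of it and the grasp point (between the pads) lies 6 mm ahead of it (tips_ahead is the distance from the TCP to the fingertips, in m); z points along the fingers, y is the line along which they close (so a half turn about z gives the same grasp; the last joint's range is limited). The gripper opens to 92 mm and grips with 3 to 60 N. Pads are 19 mm wide; open, the fingers measure 130 mm over their backs; the gripper's body (75 mm by 190 mm) begins 47 mm behind the grasp point.
Start: joints at [-1.347, 0.342, 1.524, -0, 1.275, -0.146], TCP at [0.19, -0.49, 0.252] pointing down, gripper open.
Joint ranges: [-2.53, 2.53], [-0.77, 2.02], [0.04, 2.7], [-1, 4.14], [0.28, 2.66], [-3.11, 3.11]. Speed limits (rad/s): [2.57, 2.57, 3.14, 3.14, 3.14, 3.14].

INTERFACE

Orientations are given as [roll, pitch, yaw] about the fixed x, y, z axes, in that order (R = Rz(yaw) Ry(pitch) Rx(roll)).
In Python, from station import * gives the robot as it stands.
- The arm moves only by the tool apply_moves, never from a script. Its argument "steps" is a list of rows, each a list of 2 entries, a list of its own where there are three numbers: the shift along the tool's x, y, z in m, then the turn, a rotation vector about the tool's x, y, z in rad. In form: [[[x, y, z], [ax, ay, az]], ...]. A call has 1 to 8 rows; each row shifts and turns the commanded pose from where the row before left it, along the tool's axes as they then stand; what a row does not reach is not made up. A row lasts 1/12 s, in which the tool goes at most 41.7 mm and 7.16 degrees, less where a joint would pass 70% of its speed; a pose out of reach is approached as far as the arm can. A call is refused whole if a number of a shift passes 0.0417 or a number of a turn 0.125, either way. A call with a gripper value outside its range is refused whole. "hand" is the gripper command: -1 is fully open, 1 is shut, values between are in proportion, set as the call begins (left out, the last holds). The fingers move at their own pace and stop on an object; "force" is the grip in N (left out, the last holds). Time passes only in rows, so rows that do not move let the fingers close. It gives the time, the measured TCP pose, the force, the opening and the grip force at its end, in the units of the state.
- state(): the state, without advancing time (a new reading comes with each control period).
- camera(name): name is "scene" or "top"; returns a dict with "image" (384x512x3 uint8, red, green, blue), "mtx" (3x3 intrinsics, pixels), "k1" (the pictures are not rectified: a ray, as slopes to the right and down, at radius r is drawn at 1 + k1 r^2 times it, then the intrinsics apply), "T" (4x4, takes a point from camera to world coordinates). Camera axes: x right, y up, looking along -z (the intrinsics and any distortion apply to the point x, -y, -z); pixel columns grow to the right and rows downward; lengths in m; the calibration is good to about 2 mm. A picture is of the moment at which its call begins. There is no depth.
- sign_off(): hands the job in; it is judged then, once.
The state is a dict: "clock": time; "qpos": joint angles; "joint_vel": joint speeds; "effort": joint torques, N m; "tool_pos": TCP position; "tool_rot": TCP orientation; "wrist_force": force on the tool from outside, world axes, zero at the start; "wrist_torque": the same for the moment, N m; "grip_width": finger opening in m; "grip_force": force on a finger pad.
Only numpy, scipy, OpenCV 4.12 (cv2) and the standard library are available. Lean on these libraries where they do the work, as an engineer would, in place of code of your own. Each camera call takes 0.05 s, during which the arm holds its last target. There are 200 camera calls.

## Working session

There is one attempt and no reset: what is moved stays moved. The work goes in short steps, Python scripts to look and compute and a tool call to move; the robot and the scene stay as the last step left them, time stands still between calls to the robot, and variables do not carry over. Pictures are saved under pics/ and viewed, at most 14 in all, crops included, and the job is handed in when it is done.

Besides the shell and the picture viewer there is one more tool, called after "Emit:" as a command line: name --argument value ..., lists and objects as JSON in quotes. apply_moves: Moves the arm, as the interface text tells. Its arguments: {"type":"object","properties":{"steps":{"type":"array"},"hand":{"type":"number"},"force":{"type":"number"}},"required":["steps"]}

```bash
ls; mkdir -p pics; cat > h.py <<'E'
from station import *
import numpy as np, cv2
from scipy.spatial.transform import Rotation as R
def snap(n,f):
    c=camera(n); cv2.imwrite('pics/'+f+'.png',c['image'][:,:,::-1]); np.savez('pics/'+f+'.npz',mtx=c['mtx'],k1=c['k1'],T=c['T'],image=c['image']); return c
def ray(c,u,v):
    K=np.array(c['mtx']);d=np.array([(u-K[0,2])/K[0,0],(v-K[1,2])/K[1,1]])
    s=d.copy()
    for _ in range(20): s=d/(1+float(c['k1'])*(s@s))
    T=np.array(c['T']);return T[:3,3],T[:3,:3]@np.array([s[0],-s[1],-1])
def at(c,u,v,z):
    o,d=ray(c,u,v);return o+d*(z-o[2])/d[2]
def proj(c,p):
    T=np.array(c['T']);q=T[:3,:3].T@(np.array(p)-T[:3,3]);s=np.array([q[0],-q[1]])/-q[2]
    s=s*(1+float(c['k1'])*(s@s));K=np.array(c['mtx']);return np.array([K[0,0]*s[0]+K[0,2],K[1,1]*s[1]+K[1,2]])
def ld(f): return dict(np.load('pics/'+f+'.npz'))
def crop(f,u0,v0,u1,v1,k,out):
    im=cv2.imread('pics/'+f+'.png')[v0:v1,u0:u1];cv2.imwrite('pics/'+out+'.png',cv2.resize(im,None,fx=k,fy=k,interpolation=cv2.INTER_CUBIC))
E
python3 - <<'E'
from h import *
a=snap('scene','s0');b=snap('top','t0')
for c in(a,b):print(np.round(c['T'],3).tolist(),np.round(c['mtx'],1).tolist(),c['k1'])
print(state())
for n in'st':crop(n+'0',0,0,512,384,1.56,n+'0b')
E
```

```text
pics
[[-0.516, 0.589, -0.622, -0.425], [-0.857, -0.355, 0.374, 0.62], [-0.0, 0.726, 0.688, 1.182], [0.0, 0.0, 0.0, 1.0]] [[492.7, 0.0, 258.6], [0.0, 492.7, 190.8], [0.0, 0.0, 1.0]] -0.1887930767591596
[[0.019, 0.994, -0.109, 0.423], [-1.0, 0.022, 0.018, 0.014], [0.02, 0.108, 0.994, 1.202], [0.0, 0.0, 0.0, 1.0]] [[368.3, 0.0, 256.3], [0.0, 368.3, 195.9], [0.0, 0.0, 1.0]] -0.004449921822454574
{'clock': 0.1, 'qpos': array([-1.34699959e+00,  3.42646378e-01,  1.52491388e+00, -1.98909939e-05,
        1.27540019e+00, -1.45994691e-01]), 'joint_vel': array([ 0.0007253 ,  0.00124145, -0.00421946, -0.00141237, -0.0008395 ,
        0.00027262]), 'effort': array([ 2.83980822e-03, -4.32004237e+01, -2.44692582e+01,  7.18077784e-02,
        5.26098534e-02, -6.35492120e-05]), 'tool_pos': array([ 0.18969076, -0.48918221,  0.25112056]), 'tool_rot': array([-3.14023664e+00, -1.80162643e-04,  3.69797109e-01]), 'wrist_force': array([-0.0183374 ,  0.15138928,  0.20042798]), 'wrist_torque': array([-0.0038468 , -0.00497244, -0.06231246]), 'grip_force': 0.0, 'grip_width': 0.0913763016375239}
```

View pics/s0b.png

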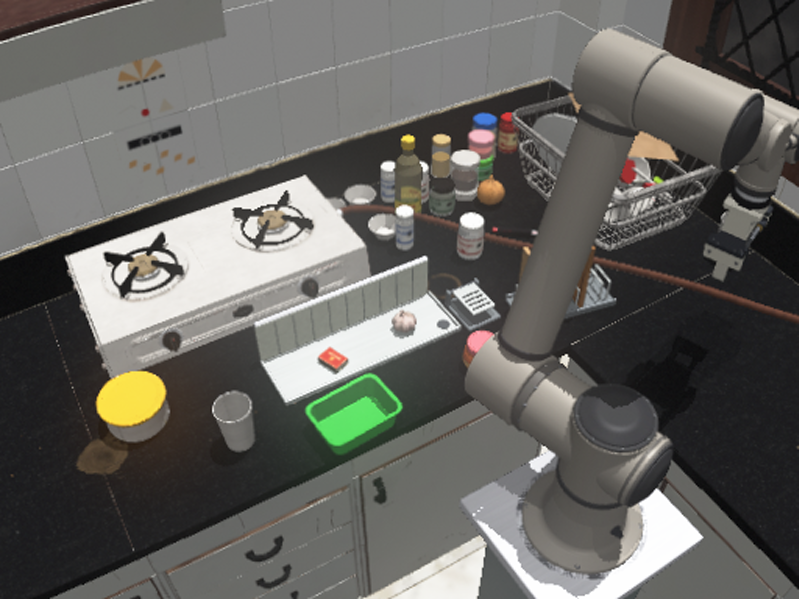

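View pics/t0b.png

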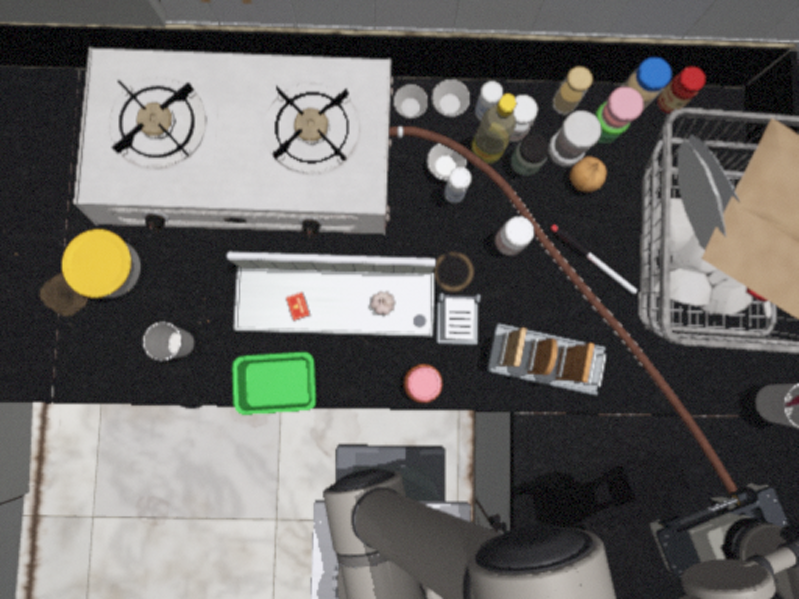

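The scene shows a red matchbox (about 333,358 in the enlarged view) and garlic (404,320) on the tray, the green tub before it, and the rack partly hidden by the arm. In the top view (scale 1.56) the panel runs (228,257)-(435,262), the treadle is at (458,315), and three boards stand in the rack at (548,358). Enlarging the top view.

```bash
python3 - <<'E'
from h import *
crop('t0',140,155,300,275,5,'c1');crop('t0',295,190,405,265,7,'c2')
E
```

```text
(no output)
```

View pics/c1.png

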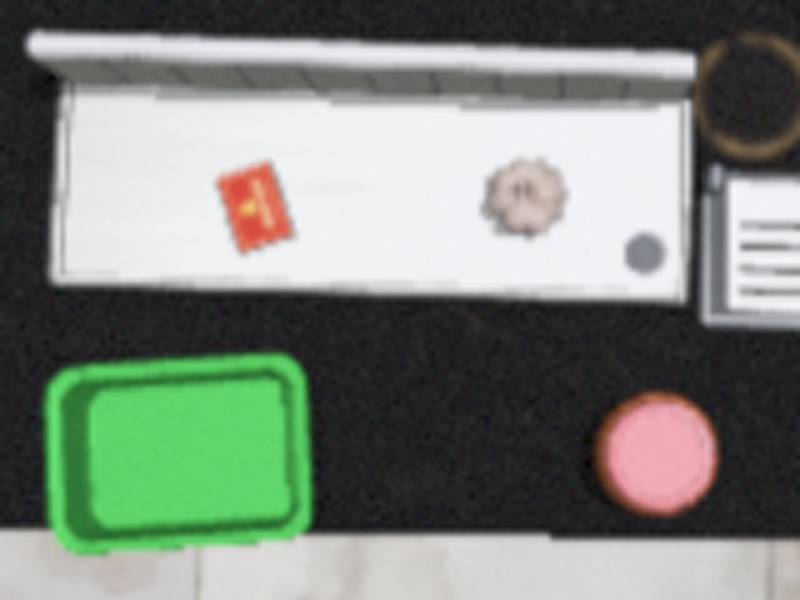

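View pics/c2.png

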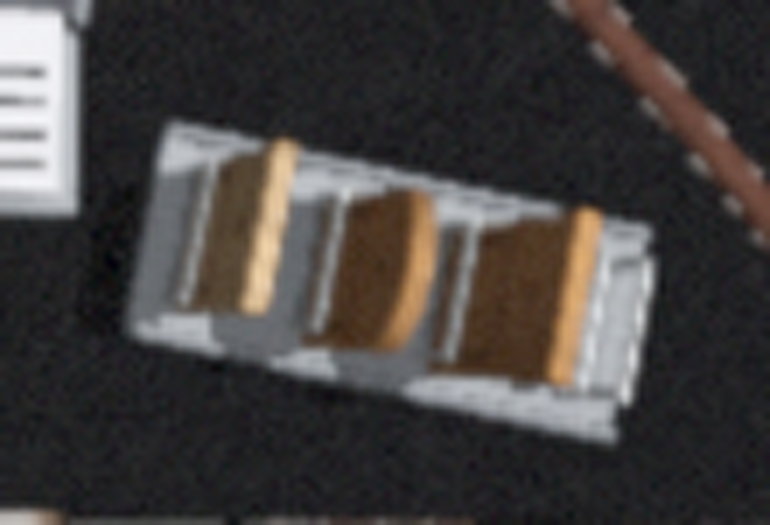

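Crop c1: rail ends (30,43) and (695,63), front lip corners (52,283) and (685,300), matchbox centre (256,207), garlic (526,195), tub rim corners as used below. Crop c2: rack corners (165,122), (655,230), (615,442), (130,340); two rectangular boards and one half-round board in three slots, the fourth (right) slot empty.

```bash
python3 - <<'E'
from h import *
c=ld('t0')
A=lambda x,y,z:at(c,140+x/5,155+y/5,z)
B=lambda x,y,z:at(c,295+x/7,190+y/7,z)
r=np.round
for n,x,y,z in[('railL',30,43,.11),('railR',695,63,.11),('lipFL',52,283,.014),('lipFR',685,300,.014),('tub1',47,368,.052),('tub2',305,350,.052),('tub3',313,535,.052),('tub4',48,555,.052),('m1',216,178,.021),('m2',270,162,.021),('m3',297,234,.021),('m4',243,253,.021),('garlic',526,195,.035),('treadL',718,178,.045),('treadbaseFL',702,325,.03),('pot',659,454,.065)]:print(n,r(A(x,y,z)[:2],4))
for n,x,y,z in[('rk1',165,122,.01),('rk2',655,230,.01),('rk3',615,442,.01),('rk4',130,340,.01),
 ('A1',285,140,.16),('A2',257,312,.16),('A1@180',285,140,.18),('A2@180',257,312,.18),('C1',590,208,.16),('C2',562,385,.16),('C1@180',590,208,.18),('C2@180',562,385,.18),('B',419,265,.17)]:print(n,r(B(x,y,z)[:2],4))
q=np.array([B(x,y,.01)[:2] for x,y in[(165,122),(655,230),(615,442),(130,340)]]);m=q.mean(0)
e=(q[0]-q[1]+q[3]-q[2]);e/=np.linalg.norm(e);print('rack',m,np.degrees(np.arctan2(e[1],e[0]))-90,np.linalg.norm(q[0]-q[1]),np.linalg.norm(q[0]-q[3]))
for s in(-.09,-.03,.03,.09):print(s,m+s*e)
E
```

```text
railL [0.6323 0.3264]
railR [ 0.6294 -0.0725]
lipFL [0.4945 0.3317]
lipFR [ 0.492  -0.0756]
tub1 [0.4396 0.3219]
tub2 [0.4539 0.1631]
tub3 [0.3407 0.1542]
tub4 [0.3256 0.3156]
m1 [0.5639 0.2282]
m2 [0.5751 0.1939]
m3 [0.5289 0.1749]
m4 [0.5159 0.209 ]
garlic [0.5557 0.0284]
treadL [ 0.568  -0.0932]
treadbaseFL [ 0.4754 -0.0854]
pot [ 0.3944 -0.0571]
rk1 [ 0.5197 -0.2111]
rk2 [ 0.4741 -0.44  ]
rk3 [ 0.3762 -0.4195]
rk4 [ 0.4186 -0.195 ]
A1 [ 0.5012 -0.2318]
A2 [ 0.4314 -0.2201]
A1@180 [ 0.4997 -0.227 ]
A2@180 [ 0.4312 -0.2156]
C1 [ 0.4761 -0.3563]
C2 [ 0.4045 -0.3437]
C1@180 [ 0.4751 -0.3492]
C2@180 [ 0.4048 -0.3369]
B [ 0.4513 -0.2832]
rack [ 0.44715951 -0.31640219] -10.989045421049155 0.23334871122961953 0.10234758104902103
-0.09 [ 0.43000359 -0.40475191]
-0.03 [ 0.44144087 -0.3458521 ]
0.03 [ 0.45287815 -0.28695228]
0.09 [ 0.46431543 -0.22805246]
```

```bash
python3 -c "
import station
print([n for n in dir(station) if n[0]!='_']); print(getattr(station,'tips_ahead',None), getattr(station,'TIPS_AHEAD',None))"
```

```text
['Unreachable', 'camera', 'sign_off', 'state', 'tips_ahead']
0.025 None
```

Emit:
apply_moves --steps '[[[0,0,0],[0,0,0.123]],[[0,0,0],[0,0,0.123]],[[0,0,0],[0,0,0.123]],[[0.028,-0.04,0],[0,0,0]],[[0.028,-0.04,0],[0,0,0]],[[0.028,-0.04,0],[0,0,0]],[[0.028,-0.04,0],[0,0,0]],[[0.028,-0.04,0],[0,0,0]]]' --hand -1

```text
clock: 0.77
tool_pos: [0.3096, -0.3169, 0.2514]
tool_rot: [-3.141, 0.0, 0.0]
wrist_force: [1.8, -0.7, 0.2]
grip_width: 0.0915
grip_force: 0.0
```

Emit:
apply_moves --steps '[[[0.028,-0.04,0],[0,0,0]],[[0.028,-0.04,0],[0,0,0]],[[0.028,-0.04,0],[0,0,0]],[[0.028,-0.04,0],[0,0,0]],[[0.028,-0.04,0],[0,0,0]],[[0.028,-0.04,0],[0,0,0]],[[0.028,-0.04,0],[0,0,0]],[[0,0,0],[0,0,0]]]'

```text
clock: 1.43
tool_pos: [0.4789, -0.0739, 0.2514]
tool_rot: [-3.139, -0.001, 0.007]
wrist_force: [-1.1, -0.7, -0.3]
grip_width: 0.0917
grip_force: 0.0
```

Emit:
apply_moves --steps '[[[0.019,-0.0255,0],[0,0,0]],[[0.019,-0.0255,0],[0,0,0]],[[0.019,-0.0255,0],[0,0,0]],[[0.019,-0.0255,0],[0,0,0]],[[0,0,0.03],[0,0,0]],[[0,0,0.03],[0,0,0]],[[0,0,0.03],[0,0,0]],[[0,0,0],[0,0,0]]]'

```text
clock: 2.1
tool_pos: [0.5485, 0.0227, 0.1559]
tool_rot: [-3.141, 0.012, 0.001]
wrist_force: [-2.2, 0.3, -0.3]
grip_width: 0.0918
grip_force: 0.0
```

```bash
python3 - <<'E'
from h import *
c=snap('scene','s1');print(state()['tool_pos'])
print(proj(c,[.5557,.0284,.03]),proj(c,[.546,.2015,.02]))
crop('s1',150,140,400,300,3.2,'s1b')
E
```

```text
[0.55004431 0.0223975  0.15899055]
[259.05572171 205.54006589] [213.92992856 229.55280104]
```

View pics/s1b.png

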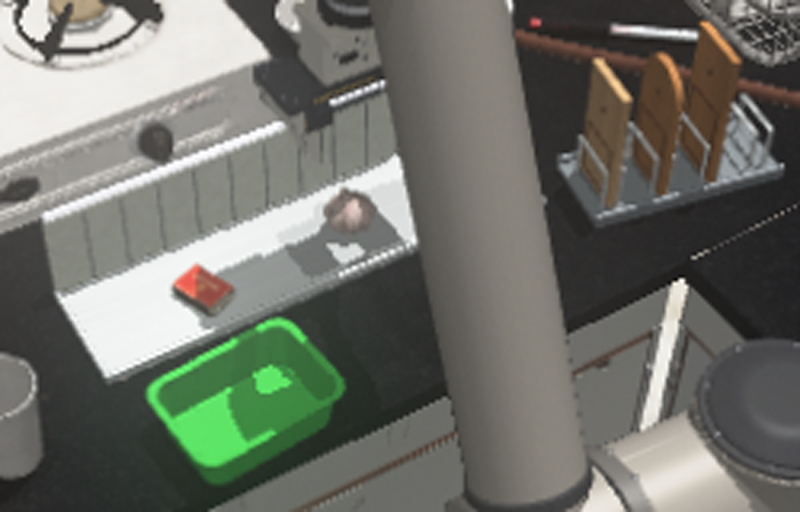

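The scene crop confirms the garlic at (348,212) and the matchbox at (204,290), as computed; the boards in the rack rise from left to right (boards 1, 2, 4).

Emit:
apply_moves --steps '[[[0.003,-0.003,0.02],[0,0,0]],[[0.003,-0.003,0.025],[0,0,0]],[[0,0,0.025],[0,0,0]],[[0,0,0.025],[0,0,0]],[[0,0,0.014],[0,0,0]],[[0,0,0.014],[0,0,0]],[[0,0,0],[0,0,0]],[[0,0,0],[0,0,0]]]'

```text
clock: 2.82
tool_pos: [0.559, 0.028, 0.04]
tool_rot: [3.141, -0.001, 0.0]
wrist_force: [0.7, -0.8, 0.2]
grip_width: 0.092
grip_force: 0.0
```

Emit:
apply_moves --steps '[[[0,0,0],[0,0,0]],[[0,0,0],[0,0,0]],[[0,0,0],[0,0,0]],[[0,0,0],[0,0,0]],[[0,0,0],[0,0,0]],[[0,0,0],[0,0,0]],[[0,0,0],[0,0,0]],[[0,0,0],[0,0,0]]]' --hand 1 --force 12

```text
clock: 3.48
tool_pos: [0.5581, 0.0284, 0.0388]
tool_rot: [3.141, -0.0, 0.001]
wrist_force: [-0.8, 0.2, 1.6]
grip_width: 0.0496
grip_force: 12.0
```

Emit:
apply_moves --steps '[[[0,0,-0.035],[0,0,0]],[[0,0,-0.035],[0,0,0]],[[0,0,-0.035],[0,0,0]],[[-0.024,-0.028,0],[0,0,0]],[[-0.024,-0.028,0],[0,0,0]],[[-0.024,-0.028,0],[0,0,0]],[[-0.024,-0.028,0],[0,0,0]],[[-0.024,-0.028,0],[0,0,0]]]'

```text
clock: 4.15
tool_pos: [0.4366, 0.1692, 0.1437]
tool_rot: [-3.142, -0.0, 0.0]
wrist_force: [0.6, 1.4, -0.2]
grip_width: 0.0498
grip_force: 12.0
```

Emit:
apply_moves --steps '[[[-0.024,-0.028,0],[0,0,0]],[[-0.024,-0.028,0],[0,0,0]],[[0,0,0],[0,0,0]],[[0,0,0.025],[0,0,0]],[[0,0,0.025],[0,0,0]],[[0,0,0.025],[0,0,0]],[[0,0,0],[0,0,0]],[[0,0,0],[0,0,0]]]'

```text
clock: 4.82
tool_pos: [0.3894, 0.2239, 0.0681]
tool_rot: [3.14, 0.003, 0.001]
wrist_force: [0.1, 0.3, -0.1]
grip_width: 0.0499
grip_force: 12.0
```

Emit:
apply_moves --steps '[[[0,0,0.012],[0,0,0]],[[0,0,0.012],[0,0,0]],[[0,0,0],[0,0,0]],[[0,0,0],[0,0,0]]]'

```text
clock: 5.15
tool_pos: [0.3906, 0.2243, 0.0457]
tool_rot: [-3.141, -0.001, 0.001]
wrist_force: [0.1, 0.1, -0.6]
grip_width: 0.05
grip_force: 12.0
```

Emit:
apply_moves --steps '[[[0,0,0],[0,0,0]],[[0,0,0],[0,0,0]],[[0,0,0],[0,0,0]],[[0,0,0],[0,0,0]],[[0,0,-0.02],[0,0,0]],[[0,0,-0.03],[0,0,0]],[[0,0,-0.035],[0,0,0]],[[0,0,-0.035],[0,0,0]]]' --hand -0.26

```text
clock: 5.82
tool_pos: [0.3894, 0.224, 0.166]
tool_rot: [3.141, 0.001, 0.001]
wrist_force: [0.6, -0.2, 0.6]
grip_width: 0.058
grip_force: 0.0
```

Emit:
apply_moves --steps '[[[0.028,0.004,0],[0,0,0]],[[0.028,0.004,0],[0,0,0]],[[0.028,0.004,0],[0,0,0]],[[0.028,0.004,0],[0,0,0]],[[0.028,0.004,0],[0,0,0]],[[0,0,0],[0,0,-0.1]],[[0,0,0],[0,0,-0.1]],[[0,0,0],[0,0,0]]]'

```text
clock: 6.48
tool_pos: [0.5301, 0.2041, 0.1644]
tool_rot: [3.141, 0.001, 0.204]
wrist_force: [-0.4, -0.1, -1.1]
grip_width: 0.058
grip_force: 0.0
```

```bash
python3 - <<'E'
from h import *
c=snap('scene','s2');s=state();print(s['tool_pos'],s['tool_rot'])
crop('s2',150,140,400,300,3.2,'s2b')
E
```

```text
[0.52984139 0.20422963 0.16455661] [3.14148642e+00 5.50349941e-04 1.98780682e-01]
```

View pics/s2b.png

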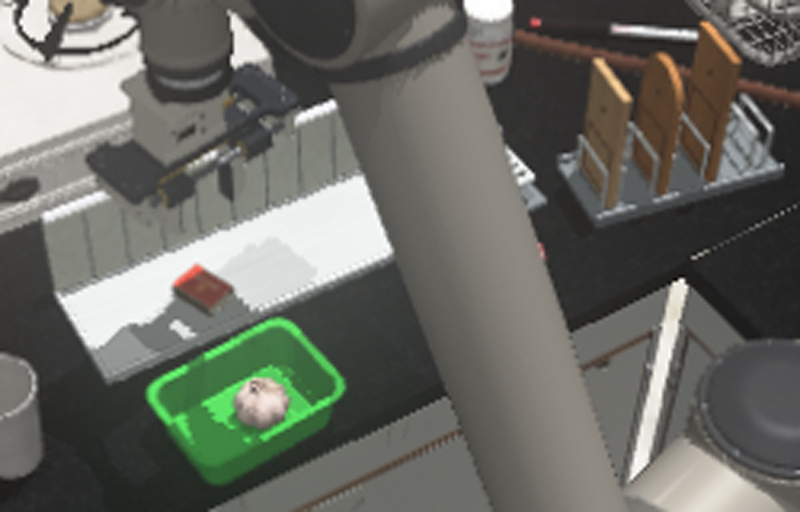

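The garlic is in the tub at (262,400); the matchbox has not moved (204,290).

Emit:
apply_moves --steps '[[[0.014,0.006,0],[0,0,0]],[[0,0,0.03],[0,0,0]],[[0,0,0.03],[0,0,0]],[[0,0,0.03],[0,0,0]],[[0,0,0.02],[0,0,0]],[[0,0,0.012],[0,0,0]],[[0,0,0.009],[0,0,0]],[[0,0,0],[0,0,0]]]'

```text
clock: 7.2
tool_pos: [0.5442, 0.2012, 0.0326]
tool_rot: [3.141, 0.002, 0.2]
wrist_force: [0.2, -0.4, -0.3]
grip_width: 0.058
grip_force: 0.0
```

Emit:
apply_moves --steps '[[[0,0,0],[0,0,0]],[[0,0,0],[0,0,0]],[[0,0,0],[0,0,0]],[[0,0,0],[0,0,0]],[[0,0,0],[0,0,0]],[[0,0,0],[0,0,0]],[[0,0,0],[0,0,0]],[[0,0,0],[0,0,0]]]' --hand 1 --force 15

```text
clock: 7.87
tool_pos: [0.5456, 0.2015, 0.0349]
tool_rot: [-3.142, -0.002, 0.201]
wrist_force: [-0.6, 0.1, 6.7]
grip_width: 0.0392
grip_force: 14.0
```

Emit:
apply_moves --steps '[[[0,0,-0.03],[0,0,0]],[[0,0,-0.03],[0,0,0]],[[0,0,-0.03],[0,0,0]],[[-0.0276,-0.02,0],[0,0,0]],[[-0.0276,-0.02,0],[0,0,0]],[[-0.0276,-0.02,0],[0,0,0]],[[-0.0276,-0.02,0],[0,0,0]],[[-0.0276,-0.02,0],[0,0,0]]]'

```text
clock: 8.53
tool_pos: [0.3882, 0.272, 0.1239]
tool_rot: [-3.142, -0.0, 0.2]
wrist_force: [0.5, 0.6, -0.1]
grip_width: 0.0388
grip_force: 14.0
```

Emit:
apply_moves --steps '[[[0,0,0],[0,0,0.1]],[[0,0,0],[0,0,0.1]],[[0,0,0.024],[0,0,0]],[[0,0,0.021],[0,0,0]],[[0,0,0],[0,0,0]],[[0,0,0],[0,0,0]]]'

```text
clock: 9.03
tool_pos: [0.3892, 0.2715, 0.0784]
tool_rot: [3.141, 0.002, 0.001]
wrist_force: [1.3, -0.5, -0.1]
grip_width: 0.039
grip_force: 14.0
```

Emit:
apply_moves --steps '[[[0,0,0],[0,0,0]],[[0,0,0],[0,0,0]],[[0,0,0],[0,0,0]],[[0,0,-0.03],[0,0,0]],[[0,0,-0.04],[0,0,0]],[[0,0,-0.04],[0,0,0]],[[0,0,-0.04],[0,0,0]],[[0,0,-0.04],[0,0,0]]]' --hand -0.1

```text
clock: 9.7
tool_pos: [0.3893, 0.2715, 0.2716]
tool_rot: [-3.141, -0.001, 0.001]
wrist_force: [0.8, 1.2, -0.8]
grip_width: 0.0503
grip_force: 0.0
```

Emit:
apply_moves --steps '[[[0.005,0.03,0],[0,0,0]],[[0.005,0.03,0],[0,0,0]],[[0.005,0.03,0],[0,0,0]],[[0.005,0.03,0],[0,0,0]],[[0.005,0.03,0],[0,0,0]],[[0.005,0.03,0],[0,0,0]],[[0.005,0.03,0],[0,0,0]],[[0.005,0.03,0],[0,0,0]]]'

```text
clock: 10.37
tool_pos: [0.4298, 0.0303, 0.2696]
tool_rot: [3.141, -0.002, 0.001]
wrist_force: [1.0, 1.4, 0.1]
grip_width: 0.0504
grip_force: 0.0
```

Emit:
apply_moves --steps '[[[0.005,0.03,0],[0,0,0]],[[0.005,0.03,0],[0,0,0]],[[0.005,0.03,0],[0,0,0]],[[0.005,0.03,0],[0,0,0]],[[0.005,0.03,0],[0,0,0]],[[0.005,0.03,0],[0,0,0.096]],[[0.005,0.03,0],[0,0,0.096]],[[0,0,0],[0,0,0]]]'

```text
clock: 11.03
tool_pos: [0.4625, -0.1832, 0.2692]
tool_rot: [3.139, -0.002, -0.2]
wrist_force: [-0.6, -0.7, -0.2]
grip_width: 0.0504
grip_force: 0.0
```

```bash
python3 - <<'E'
from h import *
c=snap('scene','s3');s=state();print(s['tool_pos'],s['tool_rot'])
a=cv2.imread('pics/s3.png');t=cv2.resize(a[180:300,190:290],None,fx=4,fy=4,interpolation=2);d=cv2.resize(a[130:230,310:410],None,fx=4.8,fy=4.8,interpolation=2)
t=cv2.copyMakeBorder(t,0,0,0,0,0);t=t[:480,:320] if 0 else t[:480]
cv2.imwrite('pics/s3b.png',np.hstack([t[:,:320],d]))
E
```

```text
[ 0.46209678 -0.18084226  0.26904974] [ 3.14091773e+00 -8.07848703e-04 -1.95202057e-01]
```

View pics/s3b.png

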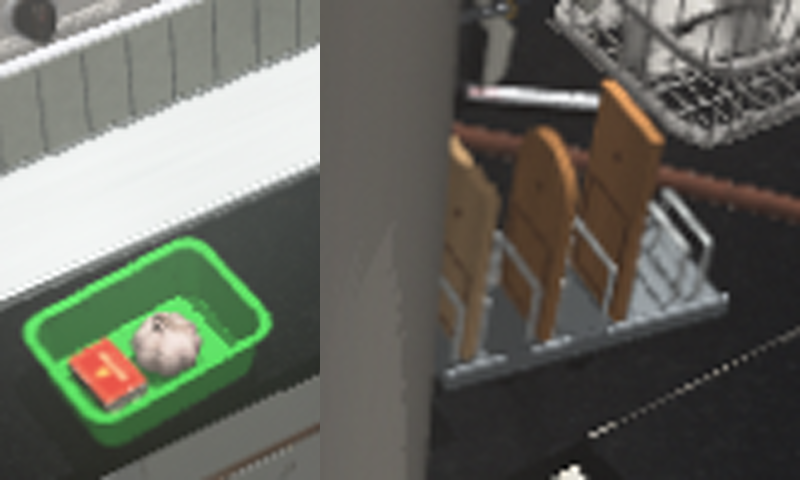

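Both items lie in the tub (garlic at 165,340, matchbox at 110,375); the boards still stand in the rack.

Emit:
apply_moves --steps '[[[0.0065,0.022,0],[0,0,0]],[[0.0065,0.022,0],[0,0,0]],[[0,0,0.025],[0,0,0]],[[0,0,0.025],[0,0,0]],[[0,0,0.025],[0,0,0]],[[0,0,0.025],[0,0,0]],[[0,0,0.015],[0,0,0]],[[0,0,0],[0,0,0]]]'

```text
clock: 11.75
tool_pos: [0.465, -0.2221, 0.1512]
tool_rot: [-3.139, 0.005, -0.189]
wrist_force: [-0.1, 1.0, -0.3]
grip_width: 0.0506
grip_force: 0.0
```

Emit:
apply_moves --steps '[[[0,0,0],[0,0,0]],[[0,0,0],[0,0,0]],[[0,0,0],[0,0,0]],[[0,0,0],[0,0,0]],[[0,0,0],[0,0,0]],[[0,0,0],[0,0,0]],[[0,0,0],[0,0,0]],[[0,0,0],[0,0,0]]]' --hand 1 --force 30

```text
clock: 12.42
tool_pos: [0.4667, -0.2243, 0.1541]
tool_rot: [3.141, -0.001, -0.191]
wrist_force: [-1.1, 0.6, 3.3]
grip_width: 0.0095
grip_force: 30.0
```

Emit:
apply_moves --steps '[[[0,0,-0.02],[0,0,0]],[[0,0,-0.03],[0,0,0]],[[0,0,-0.03],[0,0,0]],[[0,0,-0.03],[0,0,0]],[[0,0,-0.03],[0,0,0]],[[0,0,-0.028],[0,0,0]],[[0,0,0],[0,0,-0.117]],[[0,0,0],[0,0,-0.117]]]'

```text
clock: 13.08
tool_pos: [0.467, -0.2245, 0.3235]
tool_rot: [3.139, -0.003, 0.048]
wrist_force: [0.0, 0.4, -2.4]
grip_width: 0.0094
grip_force: 30.0
```

Emit:
apply_moves --steps '[[[0,0,0],[0,0,-0.117]],[[0,0,0],[0,0,-0.117]],[[0,0,0],[0,0,-0.117]],[[0,0,0],[0,0,-0.117]],[[0,0,0],[0,0,-0.117]],[[0,0,0],[0,0,-0.117]],[[0,0,0],[0,0,-0.117]],[[0,0,0],[0,0,-0.117]]]'

```text
clock: 13.75
tool_pos: [0.4663, -0.2241, 0.3212]
tool_rot: [-3.14, 0.0, 0.985]
wrist_force: [0.5, -0.2, -0.9]
grip_width: 0.0098
grip_force: 30.0
```

Emit:
apply_moves --steps '[[[0,0,0],[0,0,-0.117]],[[0,0,0],[0,0,-0.117]],[[0,0,0],[0,0,-0.117]],[[0,0,0],[0,0,-0.117]],[[0,0,0],[0,0,-0.117]],[[0,0,0],[0,0,0]]]'

```text
clock: 14.25
tool_pos: [0.4663, -0.2241, 0.3213]
tool_rot: [-3.141, -0.0, 1.568]
wrist_force: [0.4, 0.2, -0.8]
grip_width: 0.0099
grip_force: 30.0
```

Emit:
apply_moves --steps '[[[0.028,0.01,0],[0,0,0]],[[0.028,0.01,0],[0,0,0]],[[0.028,0.01,0],[0,0,0]],[[0.028,0.01,0],[0,0,0]],[[0.028,0.01,0],[0,0,0]],[[0.028,0.01,0],[0,0,0]],[[0.028,0.01,0],[0,0,0]],[[0.028,0.01,0],[0,0,0]]]'

```text
clock: 14.92
tool_pos: [0.5483, 0.0007, 0.3215]
tool_rot: [-3.141, 0.0, 1.56]
wrist_force: [0.6, -0.5, -0.7]
grip_width: 0.0098
grip_force: 30.0
```

Emit:
apply_moves --steps '[[[0.028,0.01,0],[0,0,0]],[[0.028,0.01,0],[0,0,0]],[[0.028,0.01,0],[0,0,0]],[[0.028,0.01,0],[0,0,0]],[[0.028,0.01,0],[0,0,0]],[[0.028,0.01,0],[0,0,0]],[[0.028,0.01,0],[0,0,0]],[[0,0,0],[0,0,0]]]'

```text
clock: 15.58
tool_pos: [0.6199, 0.1997, 0.3201]
tool_rot: [-3.14, -0.002, 1.564]
wrist_force: [-0.8, -0.3, -1.0]
grip_width: 0.0099
grip_force: 30.0
```

Emit:
apply_moves --steps '[[[0.0225,0.005,0],[0,0,0]],[[0,0,0],[0.125,0,0]],[[0,0,0],[0.125,0,0]],[[0,0.0062,0.0242],[0,0,0]],[[0,0.0062,0.0242],[0,0,0]],[[0,0.0062,0.0242],[0,0,0]],[[0,0.0062,0.0242],[0,0,0]],[[0,0,0],[0,0,0]]]'

```text
clock: 16.25
tool_pos: [0.6228, 0.2163, 0.2154]
tool_rot: [-2.881, 0.003, 1.56]
wrist_force: [-0.6, -0.5, -2.1]
grip_width: 0.0103
grip_force: 30.0
```

```bash
python3 - <<'E'
from h import *
c=snap('scene','s4');s=state();print(s['tool_pos'],s['tool_rot'],s['qpos'])
crop('s4',150,100,350,250,4,'s4b')
E
```

```text
[0.62351871 0.21658122 0.21873029] [-2.88482195e+00  2.25244791e-03  1.56102800e+00] [0.19603192 0.77292738 0.89493971 0.0503871  1.72554467 0.20755583]
```

View pics/s4b.png

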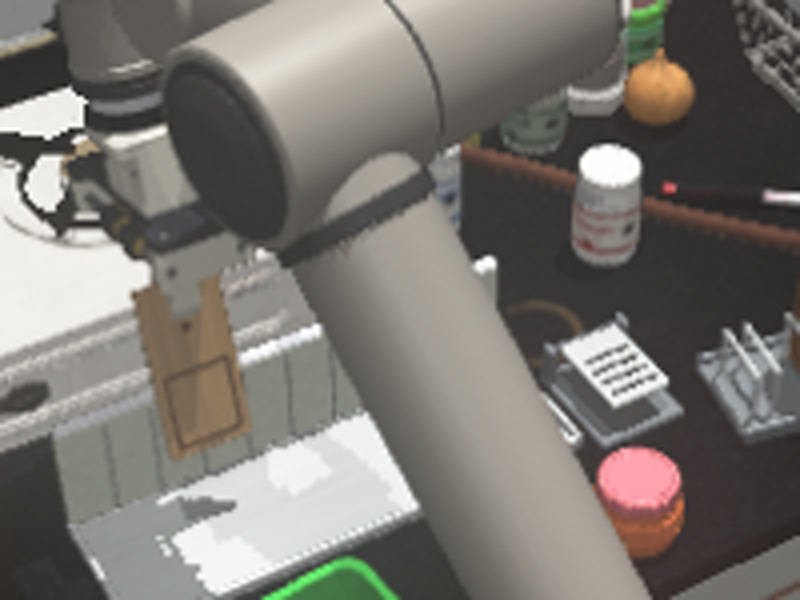

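Board 1 is held squarely above its place (foot at about 210,445), clear of the rail.

Emit:
apply_moves --steps '[[[0,0.006,0.021],[0,0,0]],[[0,0.006,0.021],[0,0,0]],[[0,0.006,0.021],[0,0,0]],[[0,0.0005,0.002],[0,0,0]],[[0,0,0],[0,0,0]],[[0,0,0],[0,0,0]]]'

```text
clock: 16.8
tool_pos: [0.6275, 0.2173, 0.1566]
tool_rot: [-2.895, -0.0, 1.563]
wrist_force: [0.3, -0.0, -0.4]
grip_width: 0.0101
grip_force: 30.0
```

Emit:
apply_moves --steps '[[[0,0.0005,0.002],[0,0,0]],[[0,0,0],[0,0,0]],[[0,0,0],[0,0,0]]]'

```text
clock: 17.05
tool_pos: [0.6269, 0.2173, 0.1533]
tool_rot: [-2.893, -0.0, 1.564]
wrist_force: [0.5, 0.4, -1.4]
grip_width: 0.0097
grip_force: 30.0
```

Emit:
apply_moves --steps '[[[0,0.0005,0.002],[0,0,0]],[[0,0,0],[0,0,0]],[[0,0,0],[0,0,0]]]'

```text
clock: 17.3
tool_pos: [0.6265, 0.2172, 0.1501]
tool_rot: [-2.891, 0.0, 1.564]
wrist_force: [0.2, 0.6, -0.3]
grip_width: 0.0098
grip_force: 30.0
```

Emit:
apply_moves --steps '[[[0,0.0005,0.0015],[0,0,0]],[[0,0,0],[0,0,0]],[[0,0,0],[0,0,0]]]'

```text
clock: 17.55
tool_pos: [0.6266, 0.2172, 0.1483]
tool_rot: [-2.891, 0.0, 1.564]
wrist_force: [0.5, 0.1, -1.1]
grip_width: 0.0098
grip_force: 30.0
```

Emit:
apply_moves --steps '[[[0,0.0005,0.0015],[0,0,0]],[[0,0,0],[0,0,0]],[[0,0,0],[0,0,0]]]'

```text
clock: 17.8
tool_pos: [0.6268, 0.2172, 0.1469]
tool_rot: [-2.892, 0.0, 1.564]
wrist_force: [-0.1, -0.2, -1.5]
grip_width: 0.01
grip_force: 30.0
```

Emit:
apply_moves --steps '[[[0,0.0005,0.0015],[0,0,0]],[[0,0,0],[0,0,0]],[[0,0,0],[0,0,0]]]'

```text
clock: 18.05
tool_pos: [0.627, 0.2172, 0.1468]
tool_rot: [-2.893, -0.0, 1.564]
wrist_force: [0.5, -0.7, 5.4]
grip_width: 0.0095
grip_force: 30.0
```

The foot touches down where predicted. Now ease towards the panel.

Emit:
apply_moves --steps '[[[0,0.0015,-0.0006],[0,0,0]],[[0,0,0],[0,0,0]],[[0,0,0],[0,0,0]]]'

```text
clock: 18.3
tool_pos: [0.628, 0.2172, 0.1466]
tool_rot: [-2.89, -0.0, 1.564]
wrist_force: [-3.6, -0.3, 7.4]
grip_width: 0.0098
grip_force: 30.0
```

Emit:
apply_moves --steps '[[[0,0.0015,-0.0004],[0,0,0]],[[0,0,0],[0,0,0]],[[0,0,0],[0,0,0]]]'

```text
clock: 18.55
tool_pos: [0.6292, 0.2173, 0.1464]
tool_rot: [-2.889, 0.0, 1.564]
wrist_force: [-3.1, -0.3, 6.2]
grip_width: 0.01
grip_force: 30.1
```

Emit:
apply_moves --steps '[[[0,0.0015,-0.0004],[0,0,0]],[[0,0,0],[0,0,0]],[[0,0,0],[0,0,0]]]'

```text
clock: 18.8
tool_pos: [0.6305, 0.2173, 0.1464]
tool_rot: [-2.889, 0.0, 1.564]
wrist_force: [-4.1, -1.0, 7.1]
grip_width: 0.0098
grip_force: 30.1
```

Emit:
apply_moves --steps '[[[0,0,0],[0,0,0]],[[0,0,0],[0,0,0]],[[0,0,0],[0,0,0]],[[0,0,0],[0,0,0]],[[0,0,0],[0,0,0]]]' --hand 0.43

```text
clock: 19.22
tool_pos: [0.6317, 0.2171, 0.1454]
tool_rot: [-2.892, 0.0, 1.564]
wrist_force: [0.4, -0.4, 0.4]
grip_width: 0.0262
grip_force: 0.0
```

Emit:
apply_moves --steps '[[[0,0,-0.01],[0,0,0]],[[0,0,-0.02],[0,0,0]],[[0,0,-0.025],[0,0,0]],[[0,0,-0.03],[0,0,0]],[[0,0,-0.03],[0,0,0]],[[0,0,-0.03],[0,0,0]],[[0,0,0],[-0.125,0,0]],[[0,0,0],[-0.125,0,0]]]'

```text
clock: 19.88
tool_pos: [0.673, 0.217, 0.2871]
tool_rot: [-3.134, -0.001, 1.562]
wrist_force: [0.0, 0.6, -1.7]
grip_width: 0.0262
grip_force: 0.0
```

Emit:
apply_moves --steps '[[[-0.028,-0.014,0],[0,0,0]],[[-0.028,-0.014,0],[0,0,0]],[[-0.028,-0.014,0],[0,0,0]],[[-0.028,-0.014,0],[0,0,0]],[[-0.028,-0.014,0],[0,0,0]],[[-0.028,-0.014,0],[0,0,0]],[[-0.028,-0.014,0],[0,0,0]],[[-0.028,-0.014,0],[0,0,0]]]'

```text
clock: 20.55
tool_pos: [0.5535, -0.0074, 0.2891]
tool_rot: [-3.125, 0.0, 1.563]
wrist_force: [0.8, -0.6, 1.1]
grip_width: 0.0263
grip_force: 0.0
```

```bash
python3 - <<'E'
from h import *
c=snap('scene','s5');s=state();print(s['tool_pos'],s['tool_rot']);snap('top','t5')
a=cv2.imread('pics/s5.png');t=cv2.imread('pics/t5.png')
cv2.imwrite('pics/s5b.png',np.hstack([cv2.resize(a[130:270,160:260],(400,560)),cv2.resize(t[135:275,140:240],(400,560))]))
E
```

```text
[ 0.55166065 -0.01182181  0.289324  ] [-3.12342357  0.00346099  1.56058895]
```

View pics/s5b.png

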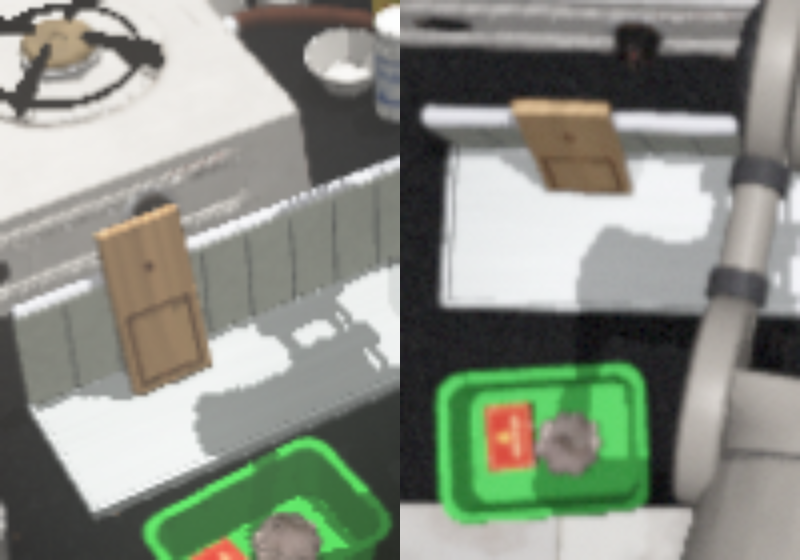

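Board 1 leans on the rail and stands square, its foot out from the panel. Next is board 2.

Emit:
apply_moves --steps '[[[-0.028,-0.0105,0],[-0.018,0,0]],[[-0.028,-0.0105,0],[0,0,0]],[[-0.028,-0.0105,0],[0,0,0]],[[-0.028,-0.0105,0],[0,0,0]],[[-0.028,-0.0105,0],[0,0,0]],[[-0.028,-0.0105,0],[0,0,0]],[[-0.028,-0.0105,0],[0,0,0]],[[-0.028,-0.0105,0],[0,0,0]]]' --hand -0.08

```text
clock: 21.32
tool_pos: [0.4686, -0.2305, 0.2891]
tool_rot: [3.14, 0.001, 1.564]
wrist_force: [0.7, 0.1, 0.9]
grip_width: 0.0495
grip_force: 0.0
```

Emit:
apply_moves --steps '[[[-0.028,-0.011,0],[0,0,0]],[[-0.016,-0.005,0],[0,0,0]],[[0,0,0],[0,0,0.117]],[[0,0,0],[0,0,0.117]],[[0,0,0],[0,0,0.117]],[[0,0,0],[0,0,0.117]],[[0,0,0],[0,0,0.117]],[[0,0,0],[0,0,0.117]]]'

```text
clock: 21.98
tool_pos: [0.4529, -0.2732, 0.289]
tool_rot: [3.14, -0.0, 0.856]
wrist_force: [-0.4, 0.5, 0.2]
grip_width: 0.0496
grip_force: 0.0
```

Emit:
apply_moves --steps '[[[0,0,0],[0,0,0.117]],[[0,0,0],[0,0,0.117]],[[0,0,0],[0,0,0.117]],[[0,0,0],[0,0,0.117]],[[0,0,0],[0,0,0.117]],[[0,0,0],[0,0,0.117]],[[0,0,0],[0,0,0.117]],[[0,0,0],[0,0,0.117]]]'

```text
clock: 22.65
tool_pos: [0.453, -0.2731, 0.289]
tool_rot: [3.141, -0.001, -0.08]
wrist_force: [1.0, 0.0, 0.2]
grip_width: 0.0494
grip_force: 0.0
```

Emit:
apply_moves --steps '[[[0,0,0.03],[0,0,0.117]],[[0,0,0.03],[0,0,0]],[[0,0,0],[0,0,0]],[[0,0,0],[0,0,0]]]'

```text
clock: 22.98
tool_pos: [0.4523, -0.2728, 0.228]
tool_rot: [-3.14, 0.002, -0.191]
wrist_force: [-0.1, -0.2, 0.4]
grip_width: 0.0493
grip_force: 0.0
```

Emit:
apply_moves --steps '[[[0.0015,0.0125,0],[0,0,0]],[[0,0,0.02],[0,0,0]],[[0,0,0.02],[0,0,0]],[[0,0,0.02],[0,0,0]],[[0,0,0.013],[0,0,0]],[[0,0,0],[0,0,0]]]'

```text
clock: 23.48
tool_pos: [0.4511, -0.2867, 0.1546]
tool_rot: [-3.141, 0.001, -0.192]
wrist_force: [-0.3, 1.3, -0.1]
grip_width: 0.0495
grip_force: 0.0
```

Emit:
apply_moves --steps '[[[0,0,0],[0,0,0]],[[0,0,0],[0,0,0]],[[0,0,0],[0,0,0]],[[0,0,0],[0,0,0]],[[0,0,0],[0,0,0]],[[0,0,0],[0,0,0]],[[0,0,0],[0,0,0]],[[0,0,0],[0,0,0]]]' --hand 1 --force 30

```text
clock: 24.15
tool_pos: [0.4514, -0.286, 0.1556]
tool_rot: [3.141, -0.001, -0.192]
wrist_force: [-0.4, 1.0, 3.6]
grip_width: 0.0097
grip_force: 30.0
```

Emit:
apply_moves --steps '[[[0,0,-0.02],[0,0,0]],[[0,0,-0.03],[0,0,0]],[[0,0,-0.03],[0,0,0]],[[0,0,-0.03],[0,0,0]],[[0,0,-0.03],[0,0,0]],[[0,0,-0.028],[0,0,0]],[[0,0,0],[0,0,-0.117]],[[0,0,0],[0,0,-0.117]]]'

```text
clock: 24.82
tool_pos: [0.4516, -0.2862, 0.3251]
tool_rot: [3.139, -0.003, 0.048]
wrist_force: [0.6, 0.4, -2.3]
grip_width: 0.01
grip_force: 30.0
```

Emit:
apply_moves --steps '[[[0,0,0],[0,0,-0.117]],[[0,0,0],[0,0,-0.117]],[[0,0,0],[0,0,-0.117]],[[0,0,0],[0,0,-0.117]],[[0,0,0],[0,0,-0.117]],[[0,0,0],[0,0,-0.117]],[[0,0,0],[0,0,-0.117]],[[0,0,0],[0,0,-0.117]]]'

```text
clock: 25.48
tool_pos: [0.451, -0.2858, 0.3228]
tool_rot: [-3.141, -0.0, 0.984]
wrist_force: [0.0, -0.5, -1.6]
grip_width: 0.0099
grip_force: 30.0
```

Emit:
apply_moves --steps '[[[0,0,0],[0,0,-0.117]],[[0,0,0],[0,0,-0.117]],[[0,0,0],[0,0,-0.117]],[[0,0,0],[0,0,-0.117]],[[0,0,0],[0,0,-0.117]],[[0,0,0],[0,0,0]]]'

```text
clock: 25.98
tool_pos: [0.451, -0.2858, 0.3228]
tool_rot: [-3.141, -0.001, 1.568]
wrist_force: [0.6, -0.5, -1.6]
grip_width: 0.0098
grip_force: 30.0
```

Emit:
apply_moves --steps '[[[0.0272,0.0116,0],[0,0,0]],[[0.0272,0.0116,0],[0,0,0]],[[0.0272,0.0116,0],[0,0,0]],[[0.0272,0.0116,0],[0,0,0]],[[0.0272,0.0116,0],[0,0,0]],[[0.0272,0.0116,0],[0,0,0]],[[0.0272,0.0116,0],[0,0,0]],[[0.0272,0.0116,0],[0,0,0]]]'

```text
clock: 26.65
tool_pos: [0.5459, -0.0676, 0.323]
tool_rot: [-3.141, -0.0, 1.559]
wrist_force: [0.8, 0.7, -1.4]
grip_width: 0.0101
grip_force: 30.0
```

Emit:
apply_moves --steps '[[[0.0272,0.0112,0],[0,0,0]],[[0.0272,0.0112,0],[0,0,0]],[[0.0272,0.0112,0],[0,0,0]],[[0.0272,0.0112,0],[0,0,0]],[[0.0272,0.0112,0],[0,0,0]],[[0.0272,0.0112,0],[0,0,0]],[[0.0272,0.0112,0],[0,0,0]],[[0,0,0],[0,0,0]]]'

```text
clock: 27.32
tool_pos: [0.6262, 0.1258, 0.3219]
tool_rot: [-3.141, -0.002, 1.564]
wrist_force: [0.2, -1.4, -2.2]
grip_width: 0.0099
grip_force: 30.0
```

Emit:
apply_moves --steps '[[[0,0,0],[0.125,0,0]],[[0,0,0],[0.125,0,0]],[[0,0,0],[0,0,0]],[[0,0,0],[0,0,0]]]'

```text
clock: 27.65
tool_pos: [0.6268, 0.1203, 0.3196]
tool_rot: [-2.891, 0.001, 1.56]
wrist_force: [-0.6, -0.4, -1.5]
grip_width: 0.0098
grip_force: 30.0
```

Emit:
apply_moves --steps '[[[0,0.0058,0.0233],[0,0,0]],[[0,0.0058,0.0233],[0,0,0]],[[0,0.0058,0.0233],[0,0,0]],[[0,0.0058,0.0233],[0,0,0]],[[0,0.0058,0.0233],[0,0,0]],[[0,0.0058,0.0233],[0,0,0]],[[0,0,0],[0,0,0]],[[0,0,0],[0,0,0]]]'

```text
clock: 28.32
tool_pos: [0.624, 0.1207, 0.1803]
tool_rot: [-2.894, 0.0, 1.562]
wrist_force: [-0.4, 0.3, -1.4]
grip_width: 0.0094
grip_force: 30.0
```

Emit:
apply_moves --steps '[[[0,0.003,0.0125],[0,0,0]],[[0,0.0015,0.006],[0,0,0]],[[0,0,0],[0,0,0]],[[0,0,0],[0,0,0]]]'

```text
clock: 28.65
tool_pos: [0.6247, 0.1208, 0.1616]
tool_rot: [-2.894, 0.0, 1.563]
wrist_force: [0.6, 0.1, -1.2]
grip_width: 0.0102
grip_force: 30.0
```

Emit:
apply_moves --steps '[[[0,0.0015,0.006],[0,0,0]],[[0,0.0015,0.005],[0,0,0]],[[0,0,0],[0,0,0]],[[0,0,0],[0,0,0]]]'

```text
clock: 28.98
tool_pos: [0.6245, 0.1207, 0.1485]
tool_rot: [-2.891, 0.0, 1.563]
wrist_force: [0.4, 0.0, -2.0]
grip_width: 0.0101
grip_force: 30.0
```

Emit:
apply_moves --steps '[[[0,0.0005,0.0015],[0,0,0]],[[0,0,0],[0,0,0]],[[0,0,0],[0,0,0]]]'

```text
clock: 29.23
tool_pos: [0.6247, 0.1208, 0.1481]
tool_rot: [-2.892, 0.0, 1.563]
wrist_force: [-0.2, -0.1, 5.5]
grip_width: 0.0097
grip_force: 30.0
```

Emit:
apply_moves --steps '[[[0,0.0005,0.0015],[0,0,0]],[[0,0,0],[0,0,0]],[[0,0,0],[0,0,0]]]'

```text
clock: 29.48
tool_pos: [0.6249, 0.1208, 0.1479]
tool_rot: [-2.893, 0.0, 1.563]
wrist_force: [-1.6, -0.6, 13.0]
grip_width: 0.0099
grip_force: 30.0
```

Emit:
apply_moves --steps '[[[0,0,-0.0015],[0,0,0]],[[0,0.0015,-0.0004],[0,0,0]],[[0,0.0015,-0.0004],[0,0,0]],[[0,0.0015,-0.0004],[0,0,0]],[[0,0,0],[0,0,0]]]'

```text
clock: 29.9
tool_pos: [0.6286, 0.1208, 0.1476]
tool_rot: [-2.888, 0.0, 1.563]
wrist_force: [-5.3, -0.2, 8.1]
grip_width: 0.0099
grip_force: 30.1
```

Emit:
apply_moves --steps '[[[0,0.001,-0.0003],[0,0,0]],[[0,0,0],[0,0,0]],[[0,0,0],[0,0,0]]]'

```text
clock: 30.15
tool_pos: [0.6295, 0.1208, 0.1476]
tool_rot: [-2.888, 0.0, 1.564]
wrist_force: [-5.4, -0.4, 7.6]
grip_width: 0.0098
grip_force: 30.1
```

Emit:
apply_moves --steps '[[[0,0,0],[0,0,0]],[[0,0,0],[0,0,0]],[[0,0,0],[0,0,0]],[[0,0,0],[0,0,0]],[[0,0,0],[0,0,0]]]' --hand 0.43

```text
clock: 30.57
tool_pos: [0.631, 0.1207, 0.1468]
tool_rot: [-2.892, 0.0, 1.563]
wrist_force: [0.8, -0.2, -0.6]
grip_width: 0.0254
grip_force: 0.0
```

Emit:
apply_moves --steps '[[[0,0,-0.01],[0,0,0]],[[0,0,-0.02],[0,0,0]],[[0,0,-0.025],[0,0,0]],[[0,0,-0.03],[0,0,0]],[[0,0,-0.03],[0,0,0]],[[0,0,-0.03],[0,0,0]],[[0,0,0],[0,0,0]],[[0,0,0],[-0.083,0,0]]]'

```text
clock: 31.23
tool_pos: [0.6689, 0.1199, 0.2867]
tool_rot: [-2.976, 0.0, 1.562]
wrist_force: [0.5, 0.1, -1.6]
grip_width: 0.0261
grip_force: 0.0
```

Emit:
apply_moves --steps '[[[0,0,0],[-0.083,0,0]],[[0,0,0],[-0.083,0,0]],[[0,0,0],[0,0,0]],[[0,0,0],[0,0,0]]]'

```text
clock: 31.57
tool_pos: [0.6659, 0.1206, 0.289]
tool_rot: [-3.14, 0.0, 1.564]
wrist_force: [0.2, -0.2, 0.1]
grip_width: 0.0267
grip_force: 0.0
```

Emit:
apply_moves --steps '[[[-0.0274,-0.0133,0],[0,0,0]],[[-0.0274,-0.0133,0],[0,0,0]],[[-0.0274,-0.0133,0],[0,0,0]],[[-0.0274,-0.0133,0],[0,0,0]],[[-0.0274,-0.0133,0],[0,0,0]],[[-0.0274,-0.0133,0],[0,0,0]],[[-0.0274,-0.0133,0],[0,0,0]],[[-0.0274,-0.0133,0],[0,0,0]]]' --hand -0.08

```text
clock: 32.23
tool_pos: [0.559, -0.0997, 0.2881]
tool_rot: [-3.139, -0.001, 1.563]
wrist_force: [0.7, -0.5, -0.3]
grip_width: 0.0497
grip_force: 0.0
```

Emit:
apply_moves --steps '[[[-0.0274,-0.0133,0],[0,0,0]],[[-0.0274,-0.0133,0],[0,0,0]],[[-0.0274,-0.0133,0],[0,0,0]],[[-0.0274,-0.0133,0],[0,0,0]],[[-0.0274,-0.0133,0],[0,0,0]],[[-0.0274,-0.0133,0],[0,0,0]],[[-0.0274,-0.0133,0],[0,0,0]],[[-0.0274,-0.0133,0],[0,0,0]]]'

```text
clock: 32.9
tool_pos: [0.4506, -0.3186, 0.2882]
tool_rot: [-3.14, -0.001, 1.563]
wrist_force: [0.5, -0.8, -0.2]
grip_width: 0.0499
grip_force: 0.0
```

Emit:
apply_moves --steps '[[[-0.0274,-0.0133,0],[0,0,0]],[[0,0,0],[0,0,0.117]],[[0,0,0],[0,0,0.117]],[[0,0,0],[0,0,0.117]],[[0,0,0],[0,0,0.117]],[[0,0,0],[0,0,0.117]],[[0,0,0],[0,0,0.117]],[[0,0,0],[0,0,0.117]]]'

```text
clock: 33.57
tool_pos: [0.4379, -0.3447, 0.2881]
tool_rot: [-3.139, 0.001, 0.738]
wrist_force: [-0.7, 0.2, -0.8]
grip_width: 0.0498
grip_force: 0.0
```

Emit:
apply_moves --steps '[[[0,0,0],[0,0,0.117]],[[0,0,0],[0,0,0.117]],[[0,0,0],[0,0,0.117]],[[0,0,0],[0,0,0.117]],[[0,0,0],[0,0,0.117]],[[0,0,0],[0,0,0.117]],[[0,0,0],[0,0,0.117]],[[0,0,0],[0,0,0.117]]]'

```text
clock: 34.23
tool_pos: [0.4379, -0.3447, 0.2881]
tool_rot: [-3.141, 0.002, -0.198]
wrist_force: [-0.5, -0.7, 0.3]
grip_width: 0.0495
grip_force: 0.0
```

```bash
python3 - <<'E'
from h import *
c=snap('scene','s6');s=state();print(s['tool_pos'],s['tool_rot'])
a=cv2.imread('pics/s6.png')
cv2.imwrite('pics/s6b.png',cv2.resize(a[110:270,150:400],None,fx=3.2,fy=3.2,interpolation=2))
E
```

```text
[ 0.43790593 -0.34469498  0.28813003] [-3.14084241e+00  2.09252019e-03 -2.04811620e-01]
```

View pics/s6b.png

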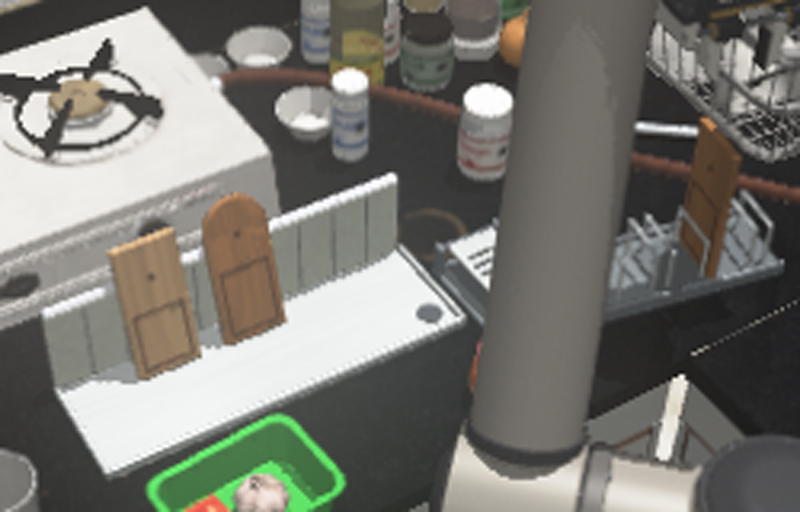

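Boards 1 and 2 both lean well; board 4 still stands in the rack at (710,200).

Emit:
apply_moves --steps '[[[0.002,0,0.02],[0,0,-0.013]],[[0,0,0.025],[0,0,0]],[[0,0,0.025],[0,0,0]],[[0,0,0.025],[0,0,0]],[[0,0,0.02],[0,0,0]],[[0,0,0.017],[0,0,0]],[[0,0,0],[0,0,0]],[[0,0,0],[0,0,0]]]'

```text
clock: 34.95
tool_pos: [0.4393, -0.3445, 0.1554]
tool_rot: [-3.14, 0.003, -0.177]
wrist_force: [0.4, -0.2, 0.2]
grip_width: 0.0497
grip_force: 0.0
```

Emit:
apply_moves --steps '[[[0,0,0],[0,0,0]],[[0,0,0],[0,0,0]],[[0,0,0],[0,0,0]],[[0,0,0],[0,0,0]],[[0,0,0],[0,0,0]],[[0,0,0],[0,0,0]],[[0,0,0],[0,0,0]],[[0,0,0],[0,0,0]]]' --hand 1 --force 30

```text
clock: 35.62
tool_pos: [0.4391, -0.344, 0.1561]
tool_rot: [3.141, 0.001, -0.179]
wrist_force: [0.2, 0.3, 1.9]
grip_width: 0.0097
grip_force: 30.0
```

Emit:
apply_moves --steps '[[[0,0,-0.02],[0,0,0]],[[0,0,-0.03],[0,0,0]],[[0,0,-0.03],[0,0,0]],[[0,0,-0.03],[0,0,0]],[[0,0,-0.03],[0,0,0]],[[0,0,-0.028],[0,0,0]],[[0,0,0],[0,0,-0.116]],[[0,0,0],[0,0,-0.116]]]'

```text
clock: 36.28
tool_pos: [0.4395, -0.3444, 0.3258]
tool_rot: [3.139, -0.002, 0.059]
wrist_force: [-0.0, -0.2, -2.8]
grip_width: 0.0103
grip_force: 30.0
```

Emit:
apply_moves --steps '[[[0,0,0],[0,0,-0.116]],[[0,0,0],[0,0,-0.116]],[[0,0,0],[0,0,-0.116]],[[0,0,0],[0,0,-0.116]],[[0,0,0],[0,0,-0.116]],[[0,0,0],[0,0,-0.116]],[[0,0,0],[0,0,-0.116]],[[0,0,0],[0,0,-0.116]]]'

```text
clock: 36.95
tool_pos: [0.439, -0.3439, 0.3234]
tool_rot: [-3.14, 0.0, 0.987]
wrist_force: [-0.1, -0.4, -1.8]
grip_width: 0.0098
grip_force: 30.0
```

Emit:
apply_moves --steps '[[[0,0,0],[0,0,-0.116]],[[0,0,0],[0,0,-0.116]],[[0,0,0],[0,0,-0.116]],[[0,0,0],[0,0,-0.116]],[[0,0,0],[0,0,-0.116]],[[0,0,0],[0,0,0]]]'

```text
clock: 37.45
tool_pos: [0.439, -0.3439, 0.3234]
tool_rot: [-3.14, -0.001, 1.565]
wrist_force: [-0.6, 0.1, -2.7]
grip_width: 0.0101
grip_force: 30.0
```

Emit:
apply_moves --steps '[[[0.0247,0.0124,0],[0,0,0]],[[0.0247,0.0124,0],[0,0,0]],[[0.0247,0.0124,0],[0,0,0]],[[0.0247,0.0124,0],[0,0,0]],[[0.0247,0.0124,0],[0,0,0]],[[0.0247,0.0124,0],[0,0,0]],[[0.0247,0.0124,0],[0,0,0]],[[0.0247,0.0124,0],[0,0,0]]]'

```text
clock: 38.12
tool_pos: [0.5405, -0.146, 0.3235]
tool_rot: [-3.14, -0.0, 1.557]
wrist_force: [2.1, -0.6, -1.7]
grip_width: 0.0101
grip_force: 30.0
```

Emit:
apply_moves --steps '[[[0.0247,0.012,0],[0,0,0]],[[0.0247,0.012,0],[0,0,0]],[[0.0247,0.012,0],[0,0,0]],[[0.0247,0.012,0],[0,0,0]],[[0.0247,0.012,0],[0,0,0]],[[0.0247,0.012,0],[0,0,0]],[[0.0247,0.012,0],[0,0,0]],[[0,0,0],[0,0,0]]]'

```text
clock: 38.78
tool_pos: [0.627, 0.0293, 0.3226]
tool_rot: [-3.14, -0.002, 1.562]
wrist_force: [-0.5, 0.6, -1.5]
grip_width: 0.01
grip_force: 30.0
```

Emit:
apply_moves --steps '[[[0,0,0],[0.125,0,0]],[[0,0,0],[0.125,0,0]],[[0,0,0],[0,0,0]],[[0,0,0],[0,0,0]]]'

```text
clock: 39.12
tool_pos: [0.6271, 0.0243, 0.3202]
tool_rot: [-2.89, 0.0, 1.559]
wrist_force: [0.5, 0.5, -1.6]
grip_width: 0.0099
grip_force: 30.0
```

Emit:
apply_moves --steps '[[[0,0.0058,0.0233],[0,0,0]],[[0,0.0058,0.0233],[0,0,0]],[[0,0.0058,0.0233],[0,0,0]],[[0,0.0058,0.0233],[0,0,0]],[[0,0.0058,0.0233],[0,0,0]],[[0,0.0058,0.0233],[0,0,0]],[[0,0.003,0.0125],[0,0,0]],[[0,0,0],[0,0,0]]]'

```text
clock: 39.78
tool_pos: [0.623, 0.0245, 0.1654]
tool_rot: [-2.891, 0.0, 1.56]
wrist_force: [-0.4, 0.7, -2.1]
grip_width: 0.0095
grip_force: 30.0
```

Emit:
apply_moves --steps '[[[0,0.0015,0.006],[0,0,0]],[[0,0.0015,0.006],[0,0,0]],[[0,0.0005,0.002],[0,0,0]],[[0,0,0],[0,0,0]],[[0,0,0],[0,0,0]]]'

```text
clock: 40.2
tool_pos: [0.6249, 0.0247, 0.1529]
tool_rot: [-2.892, 0.0, 1.561]
wrist_force: [0.4, 0.1, -1.6]
grip_width: 0.0099
grip_force: 30.0
```

Emit:
apply_moves --steps '[[[0,0.0005,0.0015],[0,0,0]],[[0,0,0],[0,0,0]],[[0,0,0],[0,0,0]]]'

```text
clock: 40.45
tool_pos: [0.6248, 0.0248, 0.1508]
tool_rot: [-2.891, 0.0, 1.561]
wrist_force: [0.9, -0.1, -1.9]
grip_width: 0.0099
grip_force: 30.0
```

Emit:
apply_moves --steps '[[[0,0.0005,0.0015],[0,0,0]],[[0,0,0],[0,0,0]],[[0,0,0],[0,0,0]]]'

```text
clock: 40.7
tool_pos: [0.6247, 0.0248, 0.149]
tool_rot: [-2.89, 0.0, 1.561]
wrist_force: [0.2, 0.7, -1.9]
grip_width: 0.01
grip_force: 30.0
```

Emit:
apply_moves --steps '[[[0,0.0004,0.0013],[0,0,0]],[[0,0,0],[0,0,0]],[[0,0,0],[0,0,0]]]'

```text
clock: 40.95
tool_pos: [0.6249, 0.0247, 0.1486]
tool_rot: [-2.891, 0.0, 1.561]
wrist_force: [-0.6, -0.2, 5.2]
grip_width: 0.0098
grip_force: 30.0
```

Emit:
apply_moves --steps '[[[0,0.0015,-0.0004],[0,0,0]],[[0,0.0015,-0.0004],[0,0,0]],[[0,0.0015,-0.0004],[0,0,0]],[[0,0,0],[0,0,0]],[[0,0,0],[0,0,0]]]'

```text
clock: 41.37
tool_pos: [0.6284, 0.0247, 0.1483]
tool_rot: [-2.887, 0.0, 1.561]
wrist_force: [-3.9, -0.7, 7.5]
grip_width: 0.0097
grip_force: 30.0
```

Emit:
apply_moves --steps '[[[0,0.001,-0.0003],[0,0,0]],[[0,0,0],[0,0,0]],[[0,0,0],[0,0,0]]]'

```text
clock: 41.62
tool_pos: [0.6293, 0.0247, 0.1484]
tool_rot: [-2.887, 0.0, 1.561]
wrist_force: [-5.2, 0.5, 7.0]
grip_width: 0.0102
grip_force: 30.0
```

Emit:
apply_moves --steps '[[[0,0,0],[0,0,0]],[[0,0,0],[0,0,0]],[[0,0,0],[0,0,0]],[[0,0,0],[0,0,0]],[[0,0,0],[0,0,0]]]' --hand 0.43

```text
clock: 42.03
tool_pos: [0.6307, 0.0247, 0.1476]
tool_rot: [-2.891, 0.0, 1.561]
wrist_force: [0.7, -0.1, -0.3]
grip_width: 0.0261
grip_force: 0.0
```

Emit:
apply_moves --steps '[[[0,0,-0.01],[0,0,0]],[[0,0,-0.02],[0,0,0]],[[0,0,-0.025],[0,0,0]],[[0,0,-0.03],[0,0,0]],[[0,0,-0.03],[0,0,0]],[[0,0,-0.03],[0,0,0]],[[0,0,0],[0,0,0]],[[0,0,0],[-0.083,0,0]]]'

```text
clock: 42.7
tool_pos: [0.6687, 0.024, 0.2877]
tool_rot: [-2.975, 0.0, 1.561]
wrist_force: [2.0, -0.2, -1.1]
grip_width: 0.0263
grip_force: 0.0
```

Emit:
apply_moves --steps '[[[0,0,0],[-0.083,0,0]],[[0,0,0],[-0.083,0,0]],[[0,0,0],[0,0,0]],[[0,0,0],[0,0,0]]]'

```text
clock: 43.03
tool_pos: [0.6658, 0.0244, 0.2897]
tool_rot: [-3.139, 0.0, 1.561]
wrist_force: [0.0, -0.2, 0.1]
grip_width: 0.0261
grip_force: 0.0
```

Emit:
apply_moves --steps '[[[-0.028,-0.014,0],[0,0,0]],[[-0.028,-0.014,0],[0,0,0]],[[-0.028,-0.014,0],[0,0,0]],[[-0.028,-0.014,0],[0,0,0]],[[-0.028,-0.014,0],[0,0,0]],[[-0.028,-0.014,0],[0,0,0]],[[-0.028,-0.014,0],[0,0,0]],[[-0.028,-0.014,0],[0,0,0]]]'

```text
clock: 43.7
tool_pos: [0.5525, -0.2004, 0.2888]
tool_rot: [-3.138, -0.001, 1.561]
wrist_force: [-1.0, -0.1, 0.7]
grip_width: 0.0262
grip_force: 0.0
```

```bash
python3 - <<'E'
from h import *
c=snap('top','t7');snap('scene','s7');s=state();print(s['tool_pos'],s['tool_rot'])
a=cv2.imread('pics/t7.png')[150:240,140:320];b=cv2.imread('pics/s7.png')[110:260,150:350]
b=cv2.resize(b,None,fx=2,fy=2,interpolation=2)
o=np.zeros((600,800,3),np.uint8);a2=cv2.resize(a,None,fx=3,fy=3,interpolation=2);o[:270,:540]=a2
t=cv2.resize(cv2.imread('pics/t0.png')[180:225,275:315],None,fx=6,fy=6,interpolation=2);o[:270,550:790]=t;o[280:580,:400]=b
cv2.imwrite('pics/m7.png',o)
E
```

```text
[ 0.5515803  -0.20299081  0.28878182] [-3.13742027e+00  8.91631198e-04  1.55643599e+00]
```

View pics/m7.png

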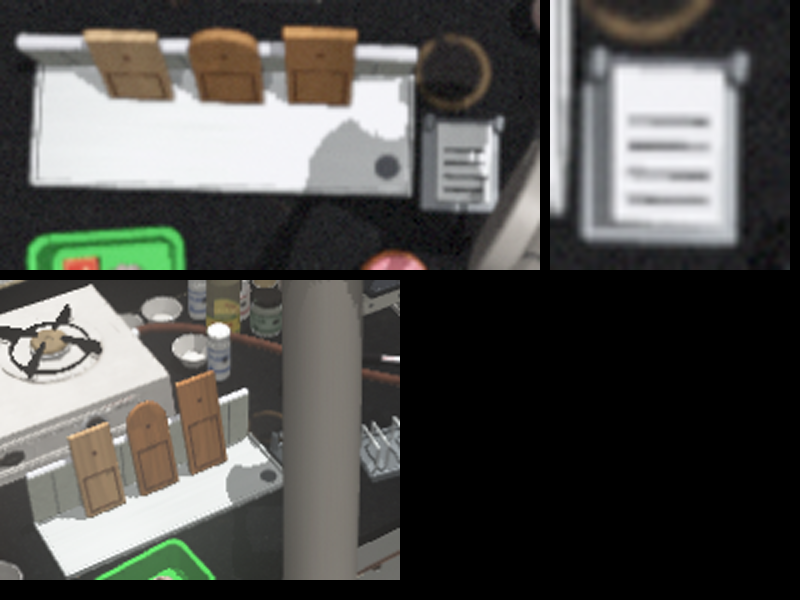

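All three boards lean on the panel, square and evenly spaced. The treadle plate in the top-right inset has corners (612,62), (728,65), (718,228), (612,222).

```bash
python3 - <<'E'
from h import *
c=ld('t0')
for x,y,z in[(612,62,.042),(728,65,.042),(718,228,.046),(612,222,.046),(668,145,.044)]:print(np.round(at(c,275+(x-550)/6,180+y/6,z),4))
E
```

```text
[ 0.5694 -0.099   0.042 ]
[ 0.5691 -0.1606  0.042 ]
[ 0.4824 -0.1552  0.046 ]
[ 0.4844 -0.0995  0.046 ]
[ 0.5257 -0.1288  0.044 ]
```

Emit:
apply_moves --steps '[[[0,0,0],[0,0,0.12]],[[0,0,0],[0,0,0.12]],[[0,0,0],[0,0,0.12]],[[0,0,0],[0,0,0.12]],[[0,0,0],[0,0,0.12]],[[0,0,0],[0,0,0.12]],[[0,0,0],[0,0,0.12]],[[0,0,0],[0,0,0.12]]]' --hand 1 --force 20

```text
clock: 44.47
tool_pos: [0.5536, -0.1982, 0.2887]
tool_rot: [-3.139, 0.002, 0.596]
wrist_force: [0.3, 0.4, 0.2]
grip_width: 0.0002
grip_force: 0.0
```

Emit:
apply_moves --steps '[[[0,0,0],[0,0,0.12]],[[0,0,0],[0,0,0.12]],[[0,0,0],[0,0,0.12]],[[0,0,0],[0,0,0.12]],[[0,0,0],[0,0,0.116]],[[-0.0135,-0.025,0],[0,0,0]],[[-0.0135,-0.025,0],[0,0,0]],[[-0.0135,-0.025,0],[0,0,0]]]'

```text
clock: 45.13
tool_pos: [0.5121, -0.1228, 0.2885]
tool_rot: [-3.141, 0.004, 0.005]
wrist_force: [1.2, -0.0, 0.1]
grip_width: 0.0006
grip_force: 0.0
```

Emit:
apply_moves --steps '[[[0,0,0.03],[0,0,0]],[[0,0,0.03],[0,0,0]],[[0,0,0.03],[0,0,0]],[[0,0,0.03],[0,0,0]],[[0,0,0.03],[0,0,0]],[[0,0,0.03],[0,0,0]],[[0,0,0],[0,0,0]],[[0,0,0],[0,0,0]]]'

```text
clock: 45.8
tool_pos: [0.5116, -0.1234, 0.1078]
tool_rot: [-3.14, 0.006, 0.006]
wrist_force: [0.4, -0.1, 0.2]
grip_width: 0.0005
grip_force: 0.0
```

Emit:
apply_moves --steps '[[[-0.001,0.004,0.015],[0,0,0]],[[0,0,0.015],[0,0,0]],[[0,0,0.006],[0,0,0]],[[0,0,0],[0,0,0]],[[0,0,0],[0,0,0]]]'

```text
clock: 46.22
tool_pos: [0.5112, -0.128, 0.074]
tool_rot: [3.141, 0.0, 0.006]
wrist_force: [-1.0, -0.8, 0.6]
grip_width: 0.0005
grip_force: 0.0
```

Emit:
apply_moves --steps '[[[0,0,0.004],[0,0,0]],[[0,0,0.004],[0,0,0]],[[0,0,0],[0,0,0]],[[0,0,0],[0,0,0]]]'

```text
clock: 46.55
tool_pos: [0.5111, -0.1281, 0.0653]
tool_rot: [3.141, -0.0, 0.005]
wrist_force: [2.4, -0.4, 3.3]
grip_width: 0.0005
grip_force: 1.6
```

Emit:
apply_moves --steps '[[[0,0,0.004],[0,0,0]],[[0,0,0.002],[0,0,0]],[[0,0,0],[0,0,0]],[[0,0,0],[0,0,0]]]'

```text
clock: 46.88
tool_pos: [0.511, -0.1281, 0.0591]
tool_rot: [3.141, -0.0, 0.005]
wrist_force: [1.9, -0.2, 6.3]
grip_width: 0.0005
grip_force: 2.8
```

Emit:
apply_moves --steps '[[[0,0,0.002],[0,0,0]],[[0,0,0],[0,0,0]],[[0,0,0],[0,0,0]]]'

```text
clock: 47.13
tool_pos: [0.5112, -0.1281, 0.0573]
tool_rot: [3.141, -0.001, 0.005]
wrist_force: [2.7, 0.3, 6.5]
grip_width: 0.0003
grip_force: 3.1
```

Emit:
apply_moves --steps '[[[0,0,0.002],[0,0,0]],[[0,0,0],[0,0,0]],[[0,0,0],[0,0,0]]]'

```text
clock: 47.38
tool_pos: [0.5114, -0.1282, 0.0554]
tool_rot: [3.141, -0.001, 0.005]
wrist_force: [2.1, 0.1, 7.9]
grip_width: 0.0006
grip_force: 3.5
```

Emit:
apply_moves --steps '[[[0,0,0.002],[0,0,0]],[[0,0,0],[0,0,0]],[[0,0,0],[0,0,0]]]'

```text
clock: 47.63
tool_pos: [0.5116, -0.1282, 0.0545]
tool_rot: [3.14, -0.002, 0.005]
wrist_force: [0.1, 1.6, 16.5]
grip_width: 0.0006
grip_force: 8.2
```

Emit:
apply_moves --steps '[[[0,0,0.0015],[0,0,0]],[[0,0,0],[0,0,0]],[[0,0,0],[0,0,0]]]'

```text
clock: 47.88
tool_pos: [0.5118, -0.1283, 0.0541]
tool_rot: [3.14, -0.003, 0.005]
wrist_force: [-2.3, 2.1, 25.5]
grip_width: 0.0001
grip_force: 13.0
```

The treadle is on its stop, as the force jump at z = 0.054 shows. Hold, then release and back off clear.

Emit:
apply_moves --steps '[[[0,0,-0.0007],[0,0,0]],[[0,0,0],[0,0,0]],[[0,0,0],[0,0,0]],[[0,0,0],[0,0,0]],[[0,0,0],[0,0,0]],[[0,0,0],[0,0,0]],[[0,0,0],[0,0,0]],[[0,0,0],[0,0,0]]]'

```text
clock: 48.55
tool_pos: [0.5117, -0.1282, 0.0543]
tool_rot: [3.14, -0.003, 0.005]
wrist_force: [-0.5, 1.7, 22.4]
grip_width: 0.0009
grip_force: 10.7
```

Emit:
apply_moves --steps '[[[0,0,0],[0,0,0]],[[0,0,0],[0,0,0]],[[0,0,-0.004],[0,0,0]],[[0,0,-0.006],[0,0,0]],[[0,0,-0.01],[0,0,0]],[[0,0,-0.02],[0,0,0]],[[0,0,-0.03],[0,0,0]],[[0,0,-0.03],[0,0,0]]]'

```text
clock: 49.22
tool_pos: [0.5088, -0.1272, 0.1519]
tool_rot: [-3.14, 0.006, 0.005]
wrist_force: [0.9, -0.8, 0.0]
grip_width: 0.0004
grip_force: 0.0
```

Emit:
apply_moves --steps '[[[0,0,-0.03],[0,0,0]],[[0,0,-0.03],[0,0,0]],[[0,0,-0.03],[0,0,0]],[[-0.01,0.03,0],[0,0,0]],[[-0.01,0.03,0],[0,0,0]],[[-0.01,0.03,0],[0,0,0]],[[-0.01,0.03,0],[0,0,0]],[[-0.01,0.03,0],[0,0,0]]]'

```text
clock: 49.88
tool_pos: [0.4599, -0.2787, 0.2416]
tool_rot: [-3.14, 0.004, 0.006]
wrist_force: [0.5, 0.3, 0.2]
grip_width: 0.0007
grip_force: 0.0
```

Emit:
apply_moves --steps '[[[-0.02,0.028,0],[0,0,0]],[[-0.02,0.028,0],[0,0,0]],[[-0.02,0.028,0],[0,0,0]],[[-0.02,0.028,0],[0,0,0]],[[0,0,0],[0,0,0]],[[0,0,0],[0,0,0]]]'

```text
clock: 50.38
tool_pos: [0.3803, -0.3912, 0.2414]
tool_rot: [-3.14, 0.003, 0.002]
wrist_force: [0.9, 0.5, -0.6]
grip_width: 0.0002
grip_force: 0.0
```

```bash
python3 - <<'E'
from h import *
snap('top','t8');snap('scene','s8');s=state();print(s['tool_pos'],s['wrist_force'],s['clock'])
a=cv2.imread('pics/t8.png')[130:270,80:400];b=cv2.imread('pics/s8.png')[100:300,120:400]
cv2.imwrite('pics/m8.png',np.vstack([cv2.resize(a,(640,280)),cv2.resize(b,(640,320))]))
E
```

```text
[ 0.38176851 -0.38966493  0.24169695] [ 0.51879262 -0.13830368 -0.65696574] 50.4833
```

View pics/m8.png

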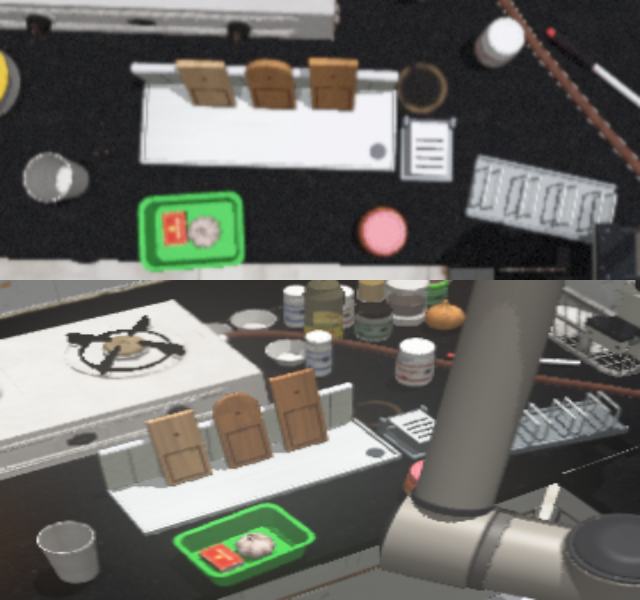

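The final pictures show the three boards leaning on the panel, both items in the tub, the rack empty, the treadle up and the bystanders where they were. Handing in.

```bash
python3 -c "
from station import *
print(sign_off())"
```

```text
the job is handed in; nothing more can be done
None
```

The job is done and handed in at about 50 s: garlic and matchbox are in the green tub, the three boards present (1, 2 and 4) lean on the panel, and the treadle was pressed to its stop, held about a second and released.

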